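# Lock the shaft of the sample tie-rod joint with its hitch pin

## Robot

A 6-joint arm with a two-finger parallel gripper is mounted at the origin on the work surface. World frame = base frame: x ahead of the robot, y to its left, z up, the work surface at z = 0. Lengths are in mm, angles in rad, forces in N, time in s.
With the tool pointing down it reaches from about 350 to 975 mm from the base axis. Payload 7.1 kg.
Tool frame: the origin (TCP) lies at the very end of the fingers, on their centre line; the grasp point (between the pads) lies 19 mm behind it (ctrl.grasp_offset is the distance from the TCP to the grasp point, in mm); z points along the fingers, y is the line along which they close (so a half turn about z gives the same grasp; the last joint's range is limited). The gripper opens to 88 mm and grips with 3 to 60 N. Pads are 20 mm wide; open, the fingers measure 115 mm over their backs; the gripper's body (75 mm by 178 mm) begins 61 mm behind the grasp point.
Start: joints at [1.094, 0.423, 1.63, -0, 1.089, -0.019], TCP at [276.202, 560.64, 222.675] pointing down, gripper open.
Joint ranges: [-3, 3], [-0.9, 2.11], [0.09, 2.58], [-1.31, 4.45], [0.11, 2.69], [-2.54, 2.54]. Speed limits (rad/s): [2.39, 2.39, 3.01, 3.14, 3.14, 3.14].

## Interface

Orientations are given as a rotation vector (axis times angle).
In Python, from workcell import ctrl, viewer, ticket, models gives the robot as it stands.
- The arm moves only by the tool play_rows, never from a script. Its arguments are lists of equal length, an entry for each row: "dp": the shift along the world's x, y, z in mm, a list of three; "yaw": the turn about the world's z in degrees. In form: {"dp": [[tx, ty, tz], ...], "yaw": [yaw, ...]}. A call has 1 to 8 rows; each row shifts and turns the commanded pose from where the row before left it; what a row does not reach is not made up. A row lasts 1/12 s, in which the tool goes at most 41.7 mm and 7.16 degrees, less where a joint would pass 70% of its speed; a pose out of reach is approached as far as the arm can. A call is refused whole if a number of a shift passes 41.7 or a number of a turn 7.16, either way. A call with a gripper value outside its range is refused whole. "gripper" is the closure, from 0 (fully open) to 1 (shut), set as the call begins (left out, the last holds). The fingers move at their own pace and stop on an object; the grip force is fixed at half the most. Time passes only in rows, so rows that do not move let the fingers close. It gives the time, the measured TCP pose, the force, the opening and the grip force at its end, in the units of the state.
- ctrl.get_obs(): the state, without advancing time (a new reading comes with each control period).
- viewer.get_image(name): name is "scene" or "top" or "wrist"; returns a dict with "pixels" (384x512x3 uint8, red, green, blue), "range_z" (384x512 float32, mm along the optical axis (not along the pixel's ray), 0 where there is no reading), "fx", "fy", "cx", "cy" (pixels), "T" (4x4, takes a point from camera to world coordinates); the wrist camera has in their place "hand_eye" (4x4, takes a point from camera to tool coordinates, whose origin is the TCP and whose axes are the flange's). Camera axes: x right, y up, looking along -z (the intrinsics and any distortion apply to the point x, -y, -z); pixel columns grow to the right and rows downward; lengths in mm; the calibration is good to about 2 mm. A picture is of the moment at which its call begins: read the wrist's pose just before it.
- ticket.close_job(): hands the job in; it is judged then, once.
Trained networks look in a picture, given as the dict that the camera call returned (one of the last four; its "shot" number tells which), for a name from the list of things; names that differ only in an ending like _2 or _b are one class to them, and where a whole thing is asked for, a point or a joint stands for the part that bears it (a point fixed in the world has none). Each returns a list of dicts, best first, with "conf" (0 to 1); they miss things now and then, are a little off and sometimes report something else, mostly with a low value. They report only what shows in the picture. A call takes as long as a camera call.
- models.look_for(picture, name): "bbox" ([centre column, centre row, width, height] in pixels, round what is visible of it).
- models.landmark_of(picture, name): "location" ([column, row] in pixels: a listed point, or the origin of a listed thing).
The state is a dict: "t": time; "qpos": joint angles; "qvel": joint speeds; "joint_torque": joint torques, N m; "ee_pos": TCP position; "orientation": TCP orientation; "ft_force": force on the tool from outside, world axes, zero at the start; "moment": the same for the moment, N m; "width": finger opening in mm; "grasp_force": force on a finger pad.
Only numpy, scipy, OpenCV 4.12 (cv2) and the standard library are available. Lean on these libraries where they do the work, as an engineer would, in place of code of your own. Each camera call takes 0.05 s, during which the arm holds its last target. There are 200 camera calls.

## Task

Lock the shaft of the tie-rod joint sample: take the hitch pin with the sprung loop out of the wooden block (leave the plain bolt in it) and push it down through the hole across the shaft until its shoulder sits fully home. Then swing its loop over the shaft end so that the crossbar snaps in underneath, behind the end bead. The hole is not where it is marked, so find it by feel, and press gently: never more than about 30 N on the shaft.

Things in the scene. Friction and masses are not known exactly. Their poses are not given: they have to be found in the camera images.
- pin: Hitch pin, plain steel, 0.1 kg. Origin: middle of the underside of its 18 mm round shoulder; z up out of the head; x to the side on which the open loop lies. Shank: 9 mm round, 38 mm down from the origin, the last 2.5 mm a cone, 6.6 mm across at the tip. Head: collar to z = 11 mm, then a square grip 18 x 18 mm, z = 10 to 36 mm (top), sides along x and y. Starts upright in the block, shoulder on its top.
- loop (a joint): Loop's angle on its axle (rad): 0 = straight out to the pin's +x, positive = swung down, stop at 1.38 = closed, bar beside the shank; other stop -0.2. Starts at -0.12 to 0.2 and stays where left (about 1 N at the bar turns it). Axle: along the pin's y at z = 5 mm, 36 mm long, 6 mm thick. Legs: at y = +/-18 mm, 4 to 6 mm thick.
- bow (a joint): How far the crossbar is pulled out along its sprung legs (m): 0 at rest, at most 0.011; spring 450 N/m plus 1.4 N preload. Crossing the bead pulls it out some 5 mm.
- bar (a point): Middle of the loop's crossbar: a round bar 5 mm thick and 76 mm long along the pin's y, so that it juts 20 mm past each leg; 31.5 mm from the axle at rest. Point frame: y along the bar, x away from the axle.
- seat (a point): Marked place of the hole, on the level top face of the shaft, 121 mm above the table; z up, x along the shaft to its free end. The shaft is jammed in its fork and cannot be shifted; it sticks out too far: the real hole's centre lies 4 to 20 mm from here along +x (unmeasured), at y = 0. The hole is vertical, 10.2 mm round, right through the square bar, 22 x 22 mm, flat on top from x = -30 mm to the bead.
- mark_end (a point): Middle of the shaft's domed tip if the hole were as marked: x = 23 mm, z = -11 mm of seat, same axes; the real tip is out by the same 4 to 20 mm as the hole. The end is a round bead 28 mm across (so 3 mm above and below the square bar) from 10 to 23 mm past the hole's centre, widest 13.5 to 15.5 mm past it, domed in front. Free space in front of it and under the bar.
- fork (a point): Middle of the top edge of the fork plate nearest the hole, 138 mm above the table, same axes as seat, 56 mm behind it. The plate is 10 mm thick, 56 mm wide. All stands on a plywood board whose top is 18 mm above the table. When the pin is seated with its x along the shaft, the swung bar meets the dome at about 0.7 rad, is stretched most at about 1 rad, then springs in behind the bead.
- block: Plywood storage block, 44 x 150 x 55 mm (x, y, z), fixed on the table; origin at the centre of its underside. Two upright through holes of 12 mm at x = 0, y = +/-46 mm hold the hitch pin and the plain bolt, either way round.
- bolt: Plain steel bolt in the block's other hole, of the pin's size, but with a 26 mm round top and no loop. Origin: middle of the underside of its shoulder, on the block's top.

How it is judged (in metres and radians):
On the way, in this order (a step that is already met when the one before it is completed fails the run):
1. the pin is lifted out of the block (z of pin in the frame of block above 0.1 m), for 0.1 s.
2. the pin is through the cross hole with its shoulder home on the shaft (within 2 mm), the loop still open (z of pin in the frame of seat between -0.002 and 0.002 m and x of pin in the frame of seat between 0.0025 and 0.0215 m and y of pin in the frame of seat between -0.0025 and 0.0025 m and value of joint loop below 0.9 rad), for 0.2 s.
At the end, for the whole second after the job is handed in: The hitch pin stands in the shaft's cross hole, upright within 0.1 rad, its shoulder within 2 mm of the shaft's top face, at rest; its loop is closed (beyond 1.2 rad) with the crossbar sprung back (pulled out less than 3 mm) under the shaft behind the bead (z of pin in the frame of seat between -0.002 and 0.002 m and x of pin in the frame of seat between 0.0025 and 0.0215 m and y of pin in the frame of seat between -0.0025 and 0.0025 m and angle between the z axis of pin and the z axis of seat, either way round below 0.1 rad and value of joint loop above 1.2 rad and value of joint bow below 0.003 m and linear speed of pin below 0.02 m/s); the robot touches nothing.
It fails at once if the pin or its loop presses on the joint sample with more than 35 N (contact force between pin and rig above 35 N).
It fails at once if the robot presses on the joint sample with more than 35 N (contact force between any of the fingers, the arm and rig above 35 N).
It fails at once if the plain bolt is moved more than 20 mm (distance of bolt from where it was at the start of the episode above 0.02 m).
It also fails if it takes over 72 s, if anything falls off the work surface, if the arm or the gripper's body presses on something with over 40 N, if the wrist force passes 120 N, or if a joint passes its speed limit or range.

## Working session

There is one attempt and no reset: what is moved stays moved. The work goes in short steps, Python scripts to look and compute and a tool call to move; the robot and the scene stay as the last step left them, time stands still between calls to the robot, and variables do not carry over. Pictures are saved under pics/ and viewed, at most 10 in all, crops included, and the job is handed in when it is done.

Besides the shell and the picture viewer there is one more tool, called after "Request:" in YAML: its name, and indented under it one key for each argument. play_rows: Moves the arm, as the interface text tells. Its arguments: {"type":"object","properties":{"dp":{"type":"array"},"yaw":{"type":"array"},"gripper":{"type":"number"}},"required":["dp","yaw"]}

```bash
mkdir -p pics
cat > h.py <<'E'
from workcell import ctrl, viewer, ticket, models
import numpy as np, cv2
from scipy.spatial.transform import Rotation as R
def cam(n):
    o=ctrl.get_obs(); p=viewer.get_image(n)
    if 'T' in p: T=np.array(p['T'])
    else:
        W=np.eye(4); W[:3,:3]=R.from_rotvec(o['orientation']).as_matrix(); W[:3,3]=o['ee_pos']; T=W@np.array(p['hand_eye'])
    p['TT']=T; return p
def ray(p,u,v):
    d=np.array([(u-p['cx'])/p['fx'],-(v-p['cy'])/p['fy'],-1.0]); return p['TT'][:3,:3]@d, p['TT'][:3,3]
def atz(p,uv,z):
    d,c=ray(p,*uv); return c+d*(z-c[2])/d[2]
def depth(p,uv):
    u,v=int(round(uv[0])),int(round(uv[1])); z=p['range_z'][max(v-1,0):v+2,max(u-1,0):u+2]; z=z[z>0]
    if not len(z): return None
    d,c=ray(p,*uv); return c+d*np.median(z)
def save(p,f,crop=None,s=1):
    im=p['pixels'][:,:,::-1]
    if crop: im=im[crop[1]:crop[3],crop[0]:crop[2]]
    cv2.imwrite(f,cv2.resize(im,None,fx=s,fy=s,interpolation=cv2.INTER_CUBIC))
E
python3 - <<'E'
from h import *
np.set_printoptions(precision=1,suppress=True)
o=ctrl.get_obs(); print(o['t'],o['ee_pos'],o['orientation'],o['width'],ctrl.grasp_offset)
for n in ('top','scene'):
    p=cam(n); save(p,f'pics/{n}0.png'); print(n,p['TT'],p['fx'],p.keys())
    for k,z in (('pin',55),('bar',60),('seat',121),('mark_end',110),('fork',138),('block',0),('bolt',55)):
        for r in models.landmark_of(p,k)[:2]:
            print(k,round(r['conf'],2),np.round(r['location']),atz(p,r['location'],z),depth(p,r['location']))
E
```

```text
0.0 [275.9 560.1 221.9] [-0.7 -3.1  0. ] 88.04781363550852 18.700000000000003
top [[   0.     1.    -0.2  312.9]
 [  -1.     0.    -0.   -63.8]
 [   0.     0.2    1.  1183.3]
 [   0.     0.     0.     1. ]] 494.2801162776608 dict_keys(['pixels', 'range_z', 'fx', 'fy', 'cx', 'cy', 'T', 'shot', 'TT'])
pin 0.68 [376. 214.] [ 497.1 -325.4   55. ] [ 494.6 -321.9   70.2]
pin 0.44 [184. 215.] [482.2 115.9  55. ] [472.2 105.2 121.6]
bar 0.44 [389. 217.] [ 491.1 -355.7   60. ] [ 491.9 -356.9   55.2]
seat 0.92 [172. 212.] [478.8 131.8 121. ] [478.8 131.8 121.1]
mark_end 0.7 [180. 216.] [471.2 117.3 110. ] [469.7 115.5 120.4]
fork 0.6 [147. 198.] [505.1 185.4 138. ] [505.2 185.6 137.4]
block 0.87 [354. 218.] [ 496.1 -286.7    0. ] [ 487.6 -276.5   54.4]
bolt 0.67 [340. 207.] [ 512.6 -243.5   55. ] [ 505.5 -237.1   95. ]
scene [[   0.8   -0.4    0.5 1034.9]
 [   0.6    0.5   -0.6 -666.5]
 [  -0.     0.8    0.6  724.2]
 [   0.     0.     0.     1. ]] 469.74072648844566 dict_keys(['pixels', 'range_z', 'fx', 'fy', 'cx', 'cy', 'T', 'shot', 'TT'])
pin 0.84 [153. 279.] [ 502.  -331.9   55. ] [ 507.9 -335.6   62.5]
bar 0.41 [129. 281.] [ 475.3 -364.9   60. ] [ 424.7 -337.6   -0. ]
seat 0.69 [296. 143.] [488.8 141.  121. ] [489.3 140.3 121.5]
mark_end 0.7 [286. 152.] [484.4 107.4 110. ] [487.8 102.6 113.8]
fork 0.58 [314. 132.] [507.9 187.4 138. ] [390.7 377.3   7.6]
block 0.59 [178. 286.] [ 513.  -284.2    0. ] [ 526.7 -294.3   19.1]
bolt 0.81 [192. 252.] [ 508.4 -236.8   55. ] [ 522.  -247.9   72.2]
```

Run:
```python
import cv2,numpy as np
a=cv2.imread('pics/top0.png')[150:290,100:430]; b=cv2.imread('pics/scene0.png')[90:340,90:370]
a=cv2.resize(a,(800,340),interpolation=cv2.INTER_CUBIC); b=cv2.resize(b,(291,260),interpolation=cv2.INTER_CUBIC)
c=np.zeros((600,800,3),np.uint8); c[:340]=a; c[340:,:291]=b; cv2.imwrite('pics/m0.png',c)
```

```text
(no output)
```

View pics/m0.png

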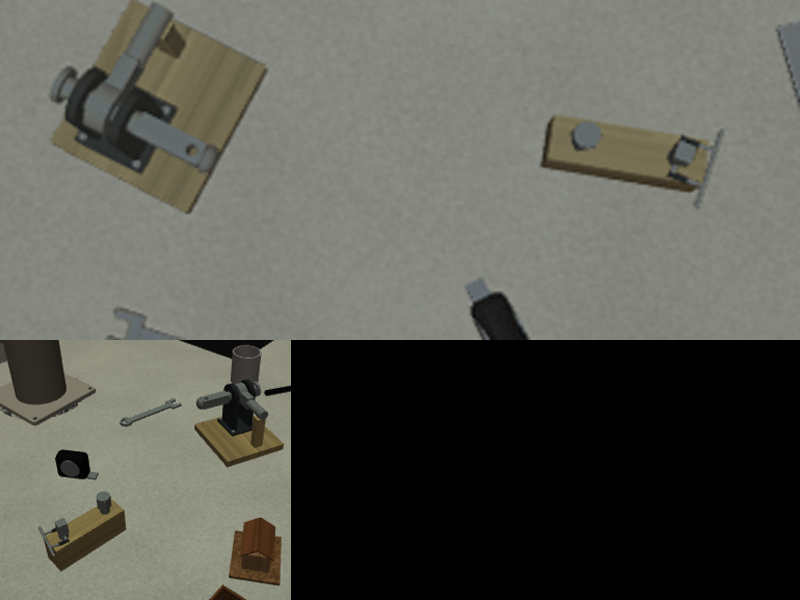

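Request:
play_rows:
  dp:
    - [9,-36,10]
    - [9,-36,10]
    - [9,-36,10]
    - [9,-36,10]
    - [9,-36,10]
    - [9,-36,0]
    - [9,-36,0]
    - [9,-36,0]
  yaw: [-7,-7,-7,-7,-7,-7,-7,-7]

```text
t: 1.47
ee_pos: [348.3, 271.1, 273.1]
orientation: [2.072, 2.361, 0.002]
ft_force: [0.5, 0.4, 0.4]
width: 87.9
grasp_force: 0.0
```

Request:
play_rows:
  dp:
    - [9,-37,0]
    - [9,-37,0]
    - [9,-37,0]
    - [9,-37,0]
    - [9,-37,0]
    - [9,-37,0]
    - [9,-37,0]
    - [9,-37,0]
  yaw: [-7,-7,-7,-3,0,0,0,0]

```text
t: 2.13
ee_pos: [420.3, -25.3, 273.1]
orientation: [2.512, 1.885, 0.001]
ft_force: [0.8, 0.3, 0.6]
width: 87.8
grasp_force: 0.0
```

Request:
play_rows:
  dp:
    - [10,-37,-10]
    - [10,-37,-10]
    - [10,-37,-10]
    - [10,-37,-10]
    - [10,-37,-10]
    - [10,-37,-10]
    - [10,-37,0]
    - [10,-37,0]
  yaw: [0,0,0,0,0,0,0,0]

```text
t: 2.8
ee_pos: [499.9, -321.2, 211.8]
orientation: [-2.512, -1.884, 0.001]
ft_force: [2.0, -0.4, -0.0]
width: 87.8
grasp_force: 0.0
```

Run:
```python
from h import *
np.set_printoptions(precision=1,suppress=True)
o=ctrl.get_obs(); print(o['t'],o['ee_pos'],o['orientation'],o['qpos'],o['ft_force'])
M=R.from_rotvec(o['orientation']).as_matrix(); print('tooly',np.degrees(np.arctan2(M[1,1],M[0,1])))
p=cam('wrist'); save(p,'pics/w1.png'); print(p['TT'],p['fx'])
for k,z in (('pin',55),('bar',60),('block',0),('bolt',55)):
    for r in models.landmark_of(p,k)[:2]:
        print(k,round(r['conf'],2),np.round(r['location']),atz(p,r['location'],z),depth(p,r['location']))
```

```text
2.8 [ 499.9 -321.2  211.8] [-2.5 -1.9  0. ] [-0.6  0.4  1.7  0.   1.  -0.3] [ 2.  -0.4 -0. ]
tooly -16.253407269260997
[[   1.     0.3    0.1  523. ]
 [  -0.3    0.9    0.3 -242.2]
 [  -0.    -0.3    1.   374.8]
 [   0.     0.     0.     1. ]] 287.53720936204405
pin 0.94 [260. 187.] [ 500.2 -334.    55. ] [ 502.3 -325.9   83.3]
bar 0.57 [256. 213.] [ 486.9 -361.6   60. ] [ 487.  -361.1   61.5]
block 0.96 [256. 139.] [ 509.1 -286.3    0. ] [ 511.2 -279.6   56.6]
bolt 0.55 [246. 104.] [ 511.1 -241.    55. ] [ 512.6 -241.2   95.5]
```

View pics/w1.png

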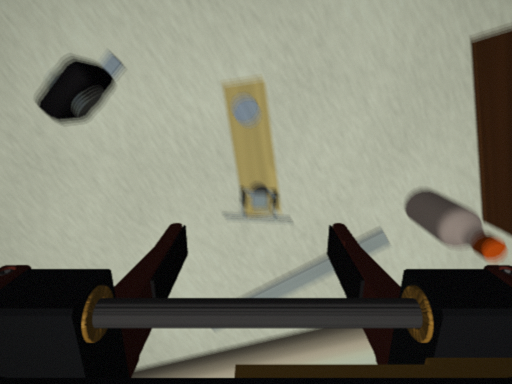

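```bash
cat >> h.py <<'E'
def cloud(p):
    v,u=np.mgrid[:384,:512]; z=p['range_z']
    d=np.stack([(u-p['cx'])/p['fx'],-(v-p['cy'])/p['fy'],-np.ones_like(z)],-1)*z[...,None]
    return d@p['TT'][:3,:3].T+p['TT'][:3,3]
E
python3 - <<'E'
from h import *
np.set_printoptions(precision=1,suppress=True)
for n in ('wrist','top'):
    p=cam(n); P=cloud(p)[p['range_z']>0]
    m=(np.hypot(P[:,0]-500,P[:,1]+328)<45)
    Q=P[m]; t=Q[(Q[:,2]>85)&(Q[:,2]<97)]; print(n,'top',len(t),t.mean(0) if len(t) else '',np.median(t,0) if len(t) else '',t.min(0),t.max(0))
    e=(np.hypot(P[:,0]-512,P[:,1]+240)<30)&(P[:,2]>70); print('bolt',e.sum(),P[e].mean(0))
    b=(np.hypot(P[:,0]-500,P[:,1]+328)<60)&(P[:,2]>30)&(P[:,1]<-345)&(P[:,2]<75)
    B=P[b]; print('bar?',len(B)); print(B[np.argsort(B[:,0])][::max(1,len(B)//15)])
    # block top direction
    t=P[(abs(P[:,2]-55)<4)&(abs(P[:,0]-505)<50)&(abs(P[:,1]+285)<75)]
    c=cv2.minAreaRect(t[:,:2].astype(np.float32)); print('blk',c)
E
```

```text
wrist top 296 [ 496.2 -331.5   91.5] [ 496.2 -331.2   91.7] [ 485.8 -343.    85.6] [ 506.6 -321.8   93.9]
bolt 608 [ 509.  -241.6   95.9]
bar? 681
[[ 447.6 -351.    62. ]
 [ 459.7 -352.2   64.3]
 [ 469.5 -355.8   62.6]
 [ 473.3 -354.2   56.5]
 [ 477.  -358.4   55.3]
 [ 480.3 -347.4   55.5]
 [ 484.  -364.2   62. ]
 [ 489.  -363.7   63.5]
 [ 494.1 -363.3   61.8]
 [ 499.6 -369.2   64.1]
 [ 502.8 -366.8   62.7]
 [ 505.1 -358.2   62.9]
 [ 507.8 -348.1   64.8]
 [ 510.9 -345.7   63.7]
 [ 513.8 -354.4   55.9]
 [ 521.6 -373.2   63.5]]
blk ((502.3408508300781, -287.1373291015625), (149.58900451660156, 44.11151123046875), 81.89392852783203)Traceback (most recent call last):
  File "<stdin>", line 6, in <module>
    return umr_minimum(a, axis, None, out, keepdims, initial, where)
ValueError: zero-size array to reduction operation minimum which has no identity
```

Request:
play_rows:
  dp:
    - [-4,-11,-20]
    - [0,0,-30]
    - [0,0,-30]
    - [0,0,-25]
    - [0,0,-20]
    - [0,0,-18]
    - [0,0,0]
    - [0,0,0]
  yaw: [0,0,0,0,0,0,0,0]

```text
t: 3.82
ee_pos: [495.8, -329.0, 69.5]
orientation: [-2.51, -1.886, 0.001]
ft_force: [-0.1, -0.2, 0.9]
width: 87.9
grasp_force: 0.0
```

Request:
play_rows:
  dp:
    - [0,0,0]
    - [0,0,0]
    - [0,0,0]
    - [0,0,0]
    - [0,0,0]
    - [0,0,0]
    - [0,0,0]
    - [0,0,0]
  yaw: [0,0,0,0,0,0,0,0]
  gripper: 1

```text
t: 4.48
ee_pos: [496.2, -330.4, 69.7]
orientation: [2.513, 1.885, 0.0]
ft_force: [0.1, -0.3, -0.6]
width: 37.7
grasp_force: 0.0
```

Request:
play_rows:
  dp:
    - [0,0,0]
    - [0,0,0]
    - [0,0,0]
    - [0,0,0]
    - [0,0,0]
    - [0,0,0]
    - [0,0,0]
    - [0,0,0]
  yaw: [0,0,0,0,0,0,0,0]

```text
t: 5.15
ee_pos: [496.2, -330.4, 69.7]
orientation: [2.513, 1.886, 0.0]
ft_force: [-0.4, 0.5, -0.4]
width: 17.9
grasp_force: 30.0
```

Request:
play_rows:
  dp:
    - [0,0,10]
    - [0,0,25]
    - [0,0,30]
    - [0,0,35]
    - [0,0,35]
    - [0,0,35]
    - [0,0,0]
    - [0,0,0]
  yaw: [0,0,0,0,0,0,0,0]

```text
t: 5.82
ee_pos: [497.1, -331.0, 242.5]
orientation: [2.509, 1.883, 0.002]
ft_force: [-1.0, 0.5, -1.4]
width: 18.2
grasp_force: 30.0
```

Run:
```python
from h import *
np.set_printoptions(precision=1,suppress=True)
p=cam('top'); C=cloud(p); P=C[p['range_z']>0]
t=P[(abs(P[:,2]-121)<1.5)&(np.hypot(P[:,0]-475,P[:,1]-120)<60)]
print(len(t),cv2.minAreaRect(t[:,:2].astype(np.float32)))
f=P[(abs(P[:,2]-138)<1.5)&(np.hypot(P[:,0]-505,P[:,1]-186)<60)]; print('fork',len(f),f.mean(0),cv2.minAreaRect(f[:,:2].astype(np.float32)))
print('max z near',P[(np.hypot(P[:,0]-480,P[:,1]-130)<180)][:,2].max())
q=P[(np.hypot(P[:,0]-480,P[:,1]-130)<180)]; print(q[np.argsort(-q[:,2])][:200:20])
save(p,'pics/top1.png',(150,190,200,230),12)
np.save('t.npy',t)
for k in('seat','mark_end','fork'):
    for r in models.landmark_of(p,k)[:1]: print(k,r['conf'],r['location'])
for uv in ((179.6,211.8),): print(atz(p,uv,121))
```

```text
198 ((489.280029296875, 134.80502319335938), (78.70167541503906, 21.534730911254883), 64.9761734008789)
fork 60 [519.6 199.7 137.8] ((520.4058227539062, 198.63052368164062), (53.65127182006836, 26.157268524169922), 62.989707946777344)
max z near 142.80499951613365
[[510.8 180.5 142.8]
 [525.9 221.3 138.6]
 [541.9 212.  137.7]
 [539.8 214.2 136.9]
 [533.1 222.5 136.1]
 [535.7 216.5 135.2]
 [520.7 200.3 134.8]
 [527.5 198.8 134.1]
 [516.8 189.4 133.7]
 [529.8 203.5 133.2]]
seat 0.61 [176.4, 209.6]
mark_end 0.58 [182.1, 215.2]
[479.7 116.4 121. ]
```

View pics/top1.png

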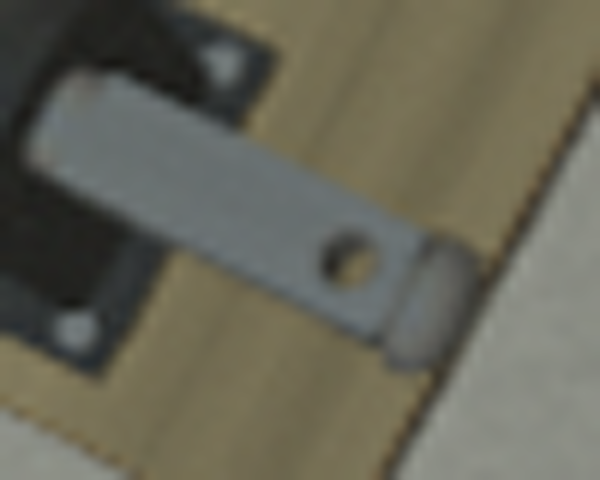

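Request:
play_rows:
  dp:
    - [-3,15,0]
    - [-4,35,0]
    - [-4,35,0]
    - [-4,35,0]
    - [-4,35,0]
    - [-4,35,0]
    - [-4,35,0]
    - [-4,35,0]
  yaw: [-4.4,-4.4,0,0,0,0,0,0]

```text
t: 6.68
ee_pos: [463.8, -68.7, 238.2]
orientation: [-2.649, -1.686, 0.003]
ft_force: [0.5, 0.1, -1.1]
width: 17.6
grasp_force: 30.0
```

Request:
play_rows:
  dp:
    - [-4,35,0]
    - [-3,35,0]
    - [-3,35,0]
    - [0,20,0]
    - [0,10,0]
    - [0,0,0]
    - [0,0,0]
    - [0,0,0]
  yaw: [0,0,0,0,0,0,0,0]

```text
t: 7.35
ee_pos: [455.1, 63.6, 239.2]
orientation: [-2.65, -1.686, 0.002]
ft_force: [-0.1, -0.3, -1.2]
width: 18.0
grasp_force: 30.0
```

Run:
```python
from h import *
np.set_printoptions(precision=2,suppress=True)
o=ctrl.get_obs(); print(o['t'],o['ee_pos'],o['ft_force'])
M=R.from_rotvec(o['orientation']).as_matrix(); print('tooly',np.degrees(np.arctan2(M[1,1],M[0,1])),M[:,2])
p=cam('wrist'); C=cloud(p); P=C[p['range_z']>0]
t=P[(abs(P[:,2]-121)<1.5)&(np.hypot(P[:,0]-480,P[:,1]-117)<60)]
print(len(t),np.median(t[:,2]),cv2.minAreaRect(t[:,:2].astype(np.float32)))
h=(P[:,2]<115)&(np.hypot(P[:,0]-480,P[:,1]-117)<8); print('hole low',h.sum(),P[h].mean(0) if h.any() else '')
# pixel of expected hole
c=p['TT']; q=np.linalg.inv(c)@[480,117,121,1]; u,v=p['cx']-p['fx']*q[0]/q[2],p['cy']+p['fy']*q[1]/q[2]; print(u,v)
u,v=int(u),int(v); save(p,'pics/w2.png'); save(p,'pics/w2c.png',(u-40,v-30,u+40,v+30),9); print(u,v)
for k in('seat','mark_end','pin','bar'):
    for r in models.landmark_of(p,k)[:1]: print(k,r['conf'],r['location'],depth(p,r['location']))
a=cv2.imread('pics/w2.png');b=cv2.imread('pics/w2c.png');b=cv2.resize(b,(288,216))
z=np.zeros((384,800,3),np.uint8);z[:,:512]=a;z[:216,512:]=b;cv2.imwrite('pics/w2m.png',z)
```

```text
7.35 [455.07  63.64 239.16] [-0.07 -0.31 -1.2 ]
tooly -25.06665351328499 [-0. -0. -1.]
1483 121.71305346521905 ((488.16973876953125, 135.2384796142578), (79.97156524658203, 21.990251541137695), 64.40328979492188)
hole low 51 [478.21 113.91  38.5 ]
257.03331765802704 127.32566585383003
257 127
seat 0.81 [256.8, 109.6] [486.72 131.91 122.05]
mark_end 0.91 [257.7, 139.5] [475.84 106.59 123.99]
pin 0.75 [261.7, 230.9] [460.58  68.79 241.49]
bar 0.64 [256.7, 275.9] [441.51  35.24 231.4 ]
```

View pics/w2m.png

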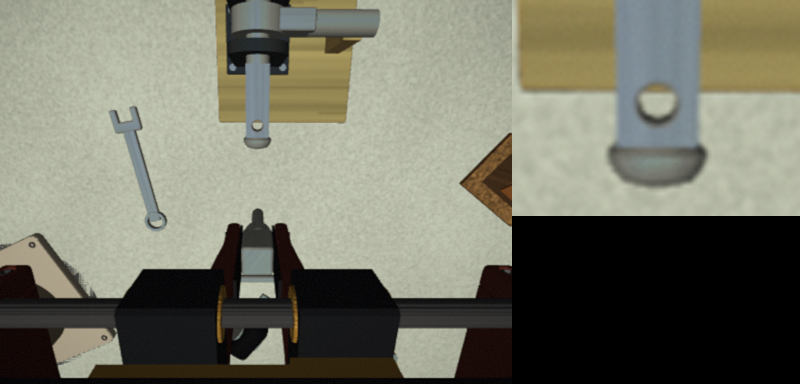

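Run:
```python
from h import *
np.set_printoptions(precision=2,suppress=True)
o=ctrl.get_obs(); e=o['ee_pos']; M=R.from_rotvec(o['orientation']).as_matrix()
p=cam('wrist'); g=cv2.cvtColor(p['pixels'],cv2.COLOR_RGB2HSV)
c=g[110:140,245:270]; 
hs=c[:,:,0].astype(int); print('rows120-133 hue/sat')
print(c[9:24,6:20,1])
# shank pixels: gradient profile rows
im=cv2.cvtColor(p['pixels'],cv2.COLOR_RGB2GRAY)
for r in range(204,240,4): print(r,im[r,244:272])
def px(X):
    q=np.linalg.inv(p['TT'])@np.r_[X,1]; return np.array([p['cx']-p['fx']*q[0]/q[2],p['cy']+p['fy']*q[1]/q[2]])
for s in (0,-10,-20,-30,-38): print(s,px(np.array(e)+[0,0,-14.7+s]))
for uv in ((257.3,125.6),(257.3,124.6)): print(atz(p,uv,121))
```

```text
rows120-133 hue/sat
[[ 38  41  37  35  33  34  30  33  34  37  39  37  37  38]
 [ 39  39  31  12  21  30  34  21   8  26  38  41  40  38]
 [ 39  31   9  62  86  99 101  91  62  23  18  35  37  37]
 [ 34  12  36  65  75  76  77  82  78  56  21  23  32  38]
 [ 20  21  25  27  27  27  27  26  29  29  25  10  28  38]
 [  8  24  27  24  26  27  28  28  28  28  27  18  24  35]
 [ 10  29  27  27  29  27  27  28  26  28  28  23  17  35]
 [ 13  29  28  29  27  27  27  27  27  25  30  19  14  35]
 [  8  19  27  28  29  27  27  27  26  30  28  13  19  38]
 [ 14  23  26  28  29  27  29  26  29  27  23  12  24  36]
 [ 22   8  21  29  27  29  29  30  27  23  17  17  34  38]
 [ 32  13  16  15  25  26  25  16  16  12   9  23  37  38]
 [ 37  33  12  12  15  17  22  19  10  11  21  32  37  36]
 [ 40  41  33  25  11   9  11  12  14  29  36  39  35  36]
 [ 43  40  41  41  36  38  33  37  35  35  37  39  35  33]]
204 [186 189 190 194 194 193 191 188 186 186 185 188 187 187 187 182 182 182
 180 178 180 183 184 183 186 183 179 182]
208 [190 189 188 190 186 182 180 181 186 189 182 166 134 111 126 151 170 18
[... 264 characters left out ...]
 188 184 184 187]
220 [185 187 187 185 184 192 193 147  75  53  49  50  49  49  49  46  48  43
  53 122 180 197 197 197 192 190 185 185]
224 [193 193 193 180 143  85  53  47  48  50  46  48  49  49  50  50  48  48
  44  48  50  78 141 184 195 191 189 183]
228 [184 136  71  51  50  49  51  50  46  52  53  63  67  69  68  70  64  53
  48  47  48  47  47  43  53 116 168 146]
232 [51 47 46 46 47 47 46 48 47 48 47 47 49 48 47 46 48 47 49 50 51 51 49 51
 48 50 45 36]
236 [50 47 49 47 48 48 48 48 48 48 47 49 49 48 48 51 46 49 50 49 50 48 51 50
 50 50 48 41]
0 [257.06 229.55]
-10 [257.04 223.56]
-20 [257.03 218.1 ]
-30 [257.01 213.12]
-38 [257.   209.42]
[481.29 118.5  121.  ]
[481.69 119.35 121.  ]
```

Request:
play_rows:
  dp:
    - [5,11,0]
    - [7,15,0]
    - [7,15,-10]
    - [4,9,-15]
    - [2.4,4,-15]
    - [0,0,-13]
    - [0,0,0]
    - [0,0,0]
  yaw: [0,0,0,0,0,0,0,0]

```text
t: 8.32
ee_pos: [480.4, 119.1, 186.3]
orientation: [-2.649, -1.687, 0.002]
ft_force: [-0.1, -0.6, -0.9]
width: 18.0
grasp_force: 30.0
```

Run:
```python
from h import *
np.set_printoptions(precision=2,suppress=True)
o=ctrl.get_obs(); e=np.array(o['ee_pos']); print(o['t'],e,o['ft_force'])
p=cam('wrist')
def px(X):
    q=np.linalg.inv(p['TT'])@np.r_[X,1]; return np.array([p['cx']-p['fx']*q[0]/q[2],p['cy']+p['fy']*q[1]/q[2]])
print('tip',px(e+[0,0,-52.7]),'hole481.1',px([481.1,118.2,121]),'479.8',px([479.8,117,121]))
u,v=px(e+[0,0,-52.7]).astype(int); save(p,'pics/w3.png',(u-40,v-40,u+40,v+30),8); print(u-40,v-40)
```

```text
8.3167 [480.38 119.05 186.26] [-0.14 -0.55 -0.87]
tip [257.09 209.37] hole481.1 [258.28 204.56] 479.8 [257.48 206.39]
217 169
```

View pics/w3.png

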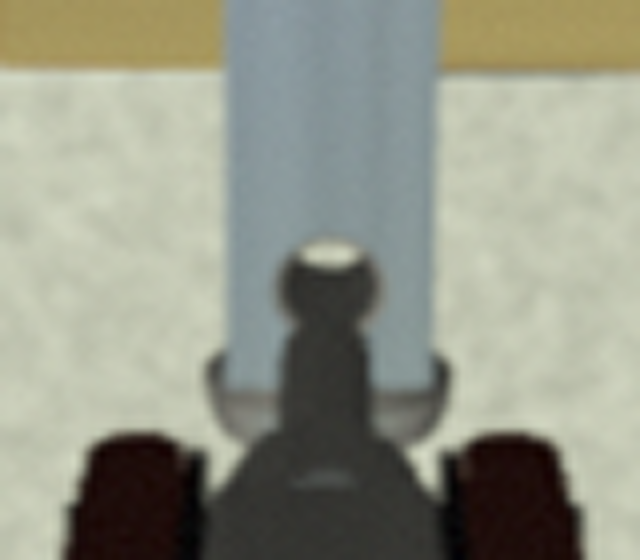

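Request:
play_rows:
  dp:
    - [0.9,1.1,0]
    - [0,0,-6]
    - [0,0,-5]
    - [0,0,-1]
    - [0,0,-1]
    - [0,0,-0.5]
    - [0,0,0]
  yaw: [0,0,0,0,0,0,0]

```text
t: 8.95
ee_pos: [481.5, 119.7, 173.1]
orientation: [-2.65, -1.687, 0.0]
ft_force: [0.7, 0.4, -1.5]
width: 17.7
grasp_force: 30.0
```

Request:
play_rows:
  dp:
    - [0,0,-0.5]
    - [0,0,-0.5]
    - [0,0,0]
  yaw: [0,0,0]

```text
t: 9.2
ee_pos: [481.5, 119.7, 172.2]
orientation: [2.65, 1.687, 0.0]
ft_force: [-0.3, -0.1, -0.4]
width: 17.7
grasp_force: 30.0
```

Request:
play_rows:
  dp:
    - [0,0,-0.7]
    - [0,0,-0.7]
    - [0,0,-0.6]
    - [0,0,0]
  yaw: [0,0,0,0]

```text
t: 9.53
ee_pos: [481.4, 119.7, 170.0]
orientation: [-2.65, -1.687, 0.0]
ft_force: [0.1, -0.6, -0.2]
width: 17.9
grasp_force: 30.0
```

Request:
play_rows:
  dp:
    - [0,0,-0.7]
    - [0,0,-0.7]
    - [0,0,-0.6]
    - [0,0,0]
  yaw: [0,0,0,0]

```text
t: 9.87
ee_pos: [481.4, 119.7, 168.0]
orientation: [-2.65, -1.687, 0.0]
ft_force: [0.2, 0.5, -0.8]
width: 17.6
grasp_force: 30.0
```

Request:
play_rows:
  dp:
    - [0,0,-1]
    - [0,0,-1]
    - [0,0,-1]
    - [0,0,-1]
    - [0,0,0]
  yaw: [0,0,0,0,0]

```text
t: 10.28
ee_pos: [481.4, 119.7, 163.9]
orientation: [-2.65, -1.687, 0.001]
ft_force: [-0.7, -0.4, -0.1]
width: 17.6
grasp_force: 30.0
```

Request:
play_rows:
  dp:
    - [0,0,-1.5]
    - [0,0,-1.5]
    - [0,0,-1.5]
    - [0,0,-1.5]
    - [0,0,0]
  yaw: [0,0,0,0,0]

```text
t: 10.7
ee_pos: [481.3, 119.7, 157.8]
orientation: [-2.65, -1.687, 0.001]
ft_force: [-0.1, 0.0, -1.4]
width: 18.0
grasp_force: 30.0
```

Sliding freely into the hole.

Request:
play_rows:
  dp:
    - [0,0,-3]
    - [0,0,-3]
    - [0,0,-3]
    - [0,0,-3]
    - [0,0,-2]
    - [0,0,-2]
    - [0,0,0]
  yaw: [0,0,0,0,0,0,0]

```text
t: 11.28
ee_pos: [481.2, 119.7, 141.7]
orientation: [-2.65, -1.687, 0.001]
ft_force: [0.1, 0.0, -0.4]
width: 17.7
grasp_force: 30.0
```

Request:
play_rows:
  dp:
    - [0,0,-1]
    - [0,0,-1]
    - [0,0,-1]
    - [0,0,-0.5]
    - [0,0,0]
  yaw: [0,0,0,0,0]

```text
t: 11.7
ee_pos: [481.5, 119.7, 138.6]
orientation: [-2.65, -1.687, 0.0]
ft_force: [-0.6, -0.5, -1.3]
width: 17.7
grasp_force: 30.0
```

Request:
play_rows:
  dp:
    - [0,0,-0.5]
    - [0,0,-0.5]
    - [0,0,-0.5]
    - [0,0,0]
  yaw: [0,0,0,0]

```text
t: 12.03
ee_pos: [481.4, 119.7, 137.1]
orientation: [-2.65, -1.687, 0.0]
ft_force: [0.8, -0.5, -2.3]
width: 17.6
grasp_force: 30.0
```

Request:
play_rows:
  dp:
    - [0,0,-0.5]
    - [0,0,-0.3]
    - [0,0,0]
  yaw: [0,0,0]

```text
t: 12.28
ee_pos: [481.5, 119.7, 136.3]
orientation: [-2.65, -1.687, 0.0]
ft_force: [0.2, -0.2, -1.9]
width: 17.8
grasp_force: 30.0
```

Request:
play_rows:
  dp:
    - [0,0,-0.4]
    - [0,0,-0.3]
    - [0,0,0]
  yaw: [0,0,0]

```text
t: 12.53
ee_pos: [481.5, 119.7, 135.6]
orientation: [-2.65, -1.687, 0.0]
ft_force: [-0.8, 0.2, -1.7]
width: 17.6
grasp_force: 30.0
```

Request:
play_rows:
  dp:
    - [0,0,-0.3]
    - [0,0,0]
  yaw: [0,0]

```text
t: 12.7
ee_pos: [481.5, 119.8, 135.6]
orientation: [-2.65, -1.687, -0.0]
ft_force: [-0.7, 0.7, 2.2]
width: 17.8
grasp_force: 30.0
```

Request:
play_rows:
  dp:
    - [0,0,-0.2]
    - [0,0,0]
    - [0,0,0]
    - [0,0,0]
  yaw: [0,0,0,0]

```text
t: 13.03
ee_pos: [481.6, 119.8, 135.5]
orientation: [2.65, 1.687, 0.0]
ft_force: [-1.9, -0.1, 6.3]
width: 17.7
grasp_force: 30.0
```

Request:
play_rows:
  dp:
    - [0,0,0]
    - [0,0,0]
    - [0,0,0]
    - [0,0,0]
    - [0,0,0]
    - [0,0,0]
    - [0,0,0]
    - [0,0,0]
  yaw: [0,0,0,0,0,0,0,0]
  gripper: 0.34

```text
t: 13.7
ee_pos: [481.5, 119.7, 135.2]
orientation: [-2.65, -1.687, 0.0]
ft_force: [-0.1, 0.3, -0.4]
width: 57.8
grasp_force: 0.0
```

Run:
```python
from h import *
np.set_printoptions(precision=2,suppress=True)
o=ctrl.get_obs(); e=np.array(o['ee_pos']); print(o['t'],e,o['ft_force'],o['width'])
p=cam('wrist'); C=cloud(p); P=C[p['range_z']>0]
t=P[(abs(P[:,2]-157)<4)&(np.hypot(P[:,0]-e[0],P[:,1]-e[1])<16)]
print('grip top',len(t),t.mean(0),t.min(0),t.max(0))
for k in('pin','bar'):
    for r in models.landmark_of(p,k)[:1]: print(k,r['conf'],r['location'],depth(p,r['location']))
a=p['pixels'][:,:,::-1]
b=viewer.get_image('scene')['pixels'][100:220,230:350,::-1]
z=np.zeros((384,800,3),np.uint8);z[:,:512]=a;z[:288,512:]=cv2.resize(b,(288,288),interpolation=cv2.INTER_CUBIC);cv2.imwrite('pics/w4.png',z)
```

```text
13.7 [481.49 119.74 135.16] [-0.07  0.3  -0.37] 57.76040969688865
grip top 993 [480.96 119.44 157.48] [469.16 107.02 153.  ] [491.57 129.06 159.71]
pin 0.9 [258.8, 232.5] [485.17 125.19 138.7 ]
bar 0.68 [256.5, 278.2] [467.71  91.11 129.59]
```

View pics/w4.png

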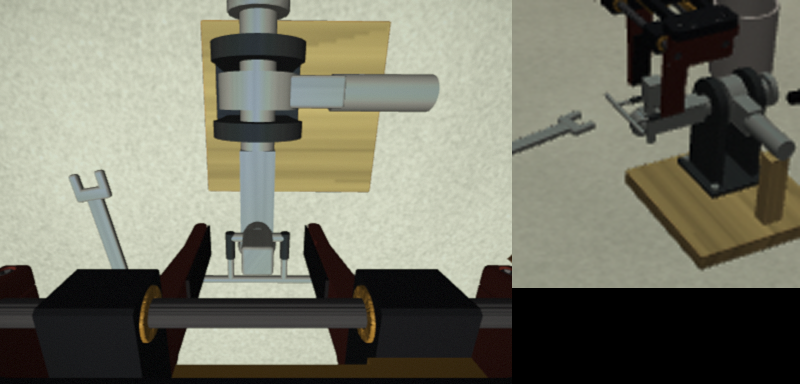

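Request:
play_rows:
  dp:
    - [0,0,8]
    - [-5,-10,0]
    - [-6,-12.7,0]
    - [-5.2,-12,0]
    - [0,0,-5]
    - [0,0,-5]
    - [0,0,0]
  yaw: [0,0,0,0,0,0,0]

```text
t: 14.48
ee_pos: [464.7, 84.5, 132.2]
orientation: [-2.65, -1.685, 0.002]
ft_force: [-0.5, -0.1, -0.0]
width: 58.1
grasp_force: 0.0
```

Request:
play_rows:
  dp:
    - [0,0,-2]
    - [0,0,-2]
    - [0,0,-2]
    - [0,0,-2]
    - [0,0,-2]
    - [0,0,0]
  yaw: [0,0,0,0,0,0]

```text
t: 14.98
ee_pos: [465.4, 85.2, 122.9]
orientation: [-2.65, -1.688, 0.0]
ft_force: [0.6, -0.5, 0.1]
width: 57.9
grasp_force: 0.2
```

Request:
play_rows:
  dp:
    - [0,0,-2]
    - [0,0,-2]
    - [0,0,-2]
    - [0,0,-2]
    - [0,0,-1.5]
    - [0,0,0]
  yaw: [0,0,0,0,0,0]

```text
t: 15.48
ee_pos: [465.3, 85.1, 113.4]
orientation: [-2.65, -1.687, 0.0]
ft_force: [0.5, 0.2, 1.7]
width: 57.9
grasp_force: 0.7
```

Run:
```python
from h import *
np.set_printoptions(precision=2,suppress=True)
o=ctrl.get_obs(); e=np.array(o['ee_pos']); print(o['t'],e,o['ft_force'],o['width'])
p=cam('wrist')
a=p['pixels'][:,:,::-1]
b=cam('scene'); bb=b['pixels'][110:190,230:310,::-1]
for q in (p,b):
  for k in('pin','bar'):
    for r in models.landmark_of(q,k)[:1]: print(k,r['conf'],r['location'],depth(q,r['location']))
z=np.zeros((384,800,3),np.uint8);z[:,:400]=a[:,56:456];z[:,400:784]=cv2.resize(bb,(384,384),interpolation=cv2.INTER_CUBIC);cv2.imwrite('pics/w5.png',z)
```

```text
15.4833 [465.29  85.07 113.42] [0.46 0.22 1.65] 57.945558952229064
pin 0.77 [258.6, 182.7] [484.54 124.65 138.87]
pin 0.44 [286.8, 143.2] [507.13  78.08 157.21]
bar 0.37 [275.7, 150.0] [464.85  93.   114.38]
```

View pics/w5.png

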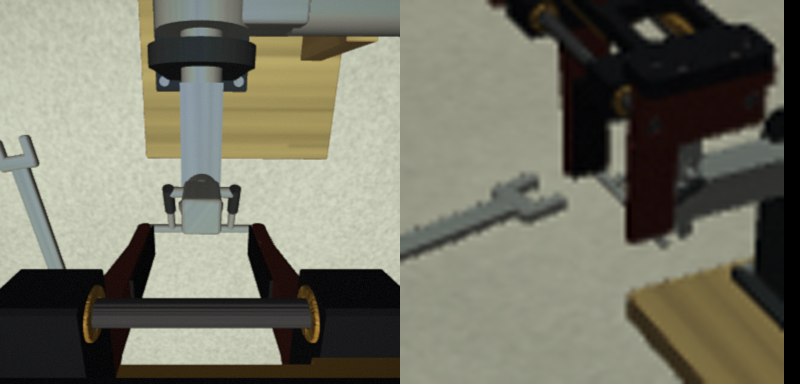

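Request:
play_rows:
  dp:
    - [0.4,0.8,-2]
    - [0.4,0.8,-2]
    - [0,0,-1.6]
    - [0,0,0]
  yaw: [0,0,0,0]

```text
t: 16.12
ee_pos: [466.1, 86.7, 107.7]
orientation: [-2.65, -1.687, 0.0]
ft_force: [0.6, 1.8, 1.2]
width: 58.3
grasp_force: 0.8
```

Request:
play_rows:
  dp:
    - [0.5,1.1,-2]
    - [0.5,1.1,-2]
    - [0.5,1.1,-1.6]
    - [0,0,0]
  yaw: [0,0,0,0]

```text
t: 16.45
ee_pos: [467.5, 90.0, 102.1]
orientation: [-2.65, -1.688, 0.001]
ft_force: [1.7, 0.1, 0.8]
width: 57.4
grasp_force: 0.6
```

Request:
play_rows:
  dp:
    - [0.4,0.8,-1.7]
    - [0.4,0.8,-1.7]
    - [0.4,0.8,-1.6]
    - [0,0,0]
  yaw: [0,0,0,0]

```text
t: 16.78
ee_pos: [469.0, 92.6, 97.3]
orientation: [-2.65, -1.687, -0.0]
ft_force: [-0.1, 1.0, 3.3]
width: 58.1
grasp_force: 1.7
```

Request:
play_rows:
  dp:
    - [0.6,1.3,-1.5]
    - [0.6,1.3,-1.5]
    - [0.6,1.2,-1.3]
    - [0,0,0]
  yaw: [0,0,0,0]

```text
t: 17.12
ee_pos: [470.8, 96.4, 93.0]
orientation: [-2.65, -1.688, -0.0]
ft_force: [-0.1, 1.1, 4.4]
width: 57.6
grasp_force: 2.1
```

Request:
play_rows:
  dp:
    - [0.7,1.5,-0.8]
    - [0.7,1.5,-0.7]
    - [0.7,1.5,-0.5]
    - [0,0,0]
  yaw: [0,0,0,0]

```text
t: 17.45
ee_pos: [472.8, 100.8, 91.1]
orientation: [2.65, 1.687, 0.0]
ft_force: [-0.1, -0.4, 4.0]
width: 57.8
grasp_force: 2.2
```

Run:
```python
from h import *
np.set_printoptions(precision=2,suppress=True)
o=ctrl.get_obs(); e=np.array(o['ee_pos']); print(o['t'],e,o['ft_force'],o['width'])
p=cam('wrist')
a=p['pixels'][:,:,::-1]
b=cam('scene'); bb=b['pixels'][110:190,230:310,::-1]
z=np.zeros((384,800,3),np.uint8);z[:,:400]=cv2.resize(a[100:292,156:356],(400,384));z[:,400:784]=cv2.resize(bb,(384,384),interpolation=cv2.INTER_CUBIC);cv2.imwrite('pics/w6.png',z)
```

```text
17.45 [472.84 100.85  91.13] [-0.13 -0.44  4.02] 57.80128259396275
```

View pics/w6.png

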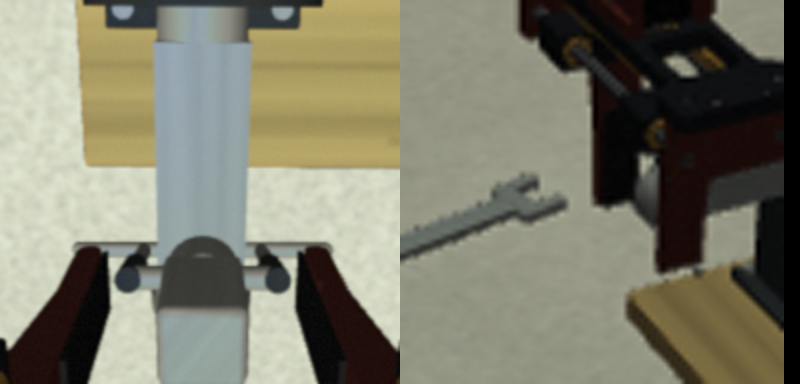

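Run:
```python
from h import *
np.set_printoptions(precision=2,suppress=True)
p=cam('wrist')
u=np.array([-.424,-.906])
for z in (86,88.5,95):
  w=atz(p,(257.3,223.6),z); print(w,(w[:2]-[481.2,119])@u)
P=cloud(p)
for r in (221,222,223,224,225):
  print([ (P[r,c].round(1),round(float((P[r,c,:2]-[481.2,119])@u),1)) for c in (200,310)])
```

```text
[476.49 108.39  86.  ] 11.609210408663692
[476.94 109.39  88.5 ] 10.511600269986673
[478.14 111.98  95.  ] 7.657813909426372
[(array([446. , 126.6,  90.3]), 8.0), (array([507.5,  97.4,  89.1]), 8.5)]
[(array([445.9, 126.2,  91. ]), 8.4), (array([507.2,  97.1,  89.9]), 8.8)]
[(array([446.2, 126.1,  92.4]), 8.4), (array([507. ,  97.7,  92.4]), 8.4)]
[(array([446.2, 125.8,  93.4]), 8.6), (array([506.7,  97.8,  94. ]), 8.3)]
[(array([446.6, 125.8,  95.3]), 8.5), (array([506.5,  97.4,  94.4]), 8.8)]
```

Request:
play_rows:
  dp:
    - [0.6,1.4,0]
    - [0.7,1.4,0]
    - [0,0,1.5]
    - [0,0,1.5]
    - [0,0,2]
    - [0,0,2]
    - [0,0,0]
  yaw: [0,0,0,0,0,0,0]

```text
t: 18.18
ee_pos: [473.9, 103.4, 98.4]
orientation: [-2.65, -1.687, 0.0]
ft_force: [0.7, -0.2, -0.2]
width: 58.3
grasp_force: 0.0
```

Run:
```python
from h import *
np.set_printoptions(precision=2,suppress=True)
o=ctrl.get_obs(); print(o['ee_pos'],o['ft_force'])
p=cam('wrist'); P=cloud(p)
u=np.array([-.424,-.906]); v=np.array([.906,-.424])
Q=P[p['range_z']>0]; d=Q[:,:2]-[481.2,119]; X=d@u; Y=d@v
for s in (-1,1):
  m=(abs(Y*s-33)<4)&(abs(X)<22)&(Q[:,2]>80)&(Q[:,2]<103); 
  print(m.sum(),X[m].min(),X[m].max(),np.percentile(Q[m,2],[5,50,95]),np.median(X[m]))
```

```text
[473.86 103.41  98.36] [ 0.7  -0.22 -0.17]
109 4.463362814713696 21.22595064130614 [ 95.88  99.02 102.47] 5.772839892201598
81 4.594901256599365 8.787062039311408 [ 96.07  97.93 102.3 ] 5.471878066548728
```

Request:
play_rows:
  dp:
    - [0,0,5]
    - [0,0,15]
    - [0,0,25]
    - [0,0,30]
    - [-8,-16,20]
    - [-8,-16,0]
    - [-8,-16,0]
    - [0,0,0]
  yaw: [0,0,0,0,0,0,0,0]

```text
t: 18.9
ee_pos: [448.3, 53.8, 193.5]
orientation: [-2.651, -1.686, 0.002]
ft_force: [-0.4, 0.6, 0.4]
width: 57.7
grasp_force: 0.0
```

Run:
```python
from h import *
np.set_printoptions(precision=2,suppress=True)
o=ctrl.get_obs(); print(o['t'],o['ee_pos'],o['ft_force'])
p=cam('wrist'); P=cloud(p)
u=np.array([-.424,-.906]); v=np.array([.906,-.424])
Q=P[p['range_z']>0]; d=Q[:,:2]-[481.2,119]; X=d@u; Y=d@v
t=(np.hypot(X,Y)<14)&(abs(Q[:,2]-157)<5); print('top',t.sum(),X[t].mean(),Y[t].mean(),np.median(Q[t,2]))
for s in (-1,1):
  m=(abs(Y*s-31)<6)&(abs(X)<25)&(Q[:,2]>80)&(Q[:,2]<110); 
  print(m.sum(),X[m].min(),X[m].max(),np.percentile(Q[m,2],[5,50,95]),np.median(X[m]))
b=cam('scene'); bb=b['pixels'][110:190,250:330,::-1]; a=p['pixels'][:,:,::-1]
for q in (p,b):
  for k in('bar',):
    for r in models.landmark_of(q,k)[:1]: print(k,r['conf'],r['location'],depth(q,r['location']))
z=np.zeros((384,800,3),np.uint8);z[:,:400]=cv2.resize(a[80:272,156:356],(400,384));z[:,400:784]=cv2.resize(bb,(384,384),interpolation=cv2.INTER_CUBIC);cv2.imwrite('pics/w7.png',z)
```

```text
18.9 [448.31  53.82 193.54] [-0.41  0.56  0.43]
top 713 1.116265336312954 -0.2993702795062692 157.76602066664688
79 5.045888451491059 9.485608109479267 [96.55 97.81 99.24] 7.509200511311959
78 5.062847941085698 9.424014102732363 [96.34 98.08 99.39] 7.132616706074341
bar 0.48 [281.8, 154.1] [480.58  96.66 107.3 ]
```

View pics/w7.png

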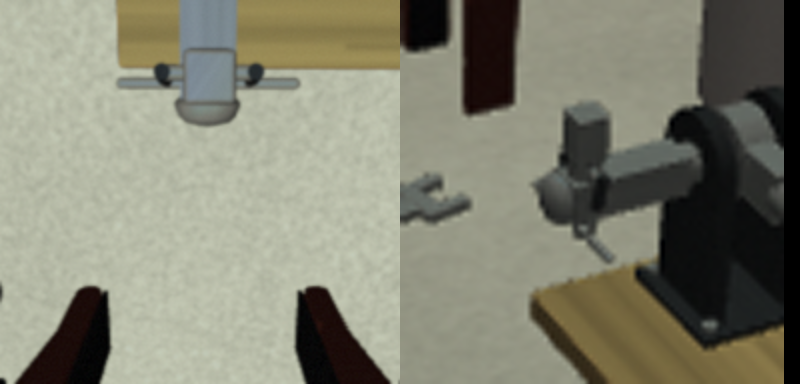

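```bash
python3 -c "
from h import *
print(ticket.close_job())"
```

```text
the job is handed in; nothing more can be done
None
```

The hitch pin is through the shaft's real hole with its shoulder home, and the loop is closed with the crossbar sprung in behind the bead. I handed the job in at about 19 s; no verdict came back, the wrist force readings stayed under 7 N, and the bolt was never touched.

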